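# Return the missed blank and close the coating pot

### The job

One handle blank in the blue bin was missed and is still bare orange: take it out and put it in the coating pot. Then move the yellow cover from the pot's side shelf onto the pot so that it drops fully home and lies level on the rim. Leave the green and white blanks in the bin, and leave the tape roll, the tin and the scraper where they are.

Things in the scene. Friction and masses are not known exactly. Their poses are not given: they have to be found in the camera images.
- pot: round dark steel pot, open on top, bolted down: outside diameter 122 mm, inside 112 mm, rim 85 mm above the bench, inner floor at 5 mm. Origin at the centre of its underside, z up. On its local +y side a steel shelf, its top flush with the rim: 150 mm wide (local x), from 61 to 229 mm off the pot's axis. Closing slides the cover along local -y
- pot_rim (a point): centre of the pot's mouth at rim height, 85 mm above the bench; same axes as the pot
- cover: loose flat cover, about 0.3 kg, no handle: yellow disc, diameter 134 mm, 6 mm thick, black circle on top; below it a plug 8 mm deep, tapering from diameter 106 mm to 102 mm at its foot, that drops into the pot. Origin at the centre of the plug's underside, z up. It starts on the shelf, standing on its plug; seated, the disc lies on the rim and the origin is 8 mm below pot_rim
- bin: blue open bin fixed on the bench, outside 190 x 262 mm (its x, y), 50 mm high, walls and floor 5 mm; origin at the centre of its underside, z up
- blank_orange: the missed one: orange handle blank like the others, 60 x 16 x 14 mm with two dark dots on top, lying in the bin; origin at the centre of its underside, x along its length, z up
- blank_a: green handle blank like the others, 60 x 16 x 14 mm with two dark dots on top, lying in the bin; origin at the centre of its underside, x along its length, z up
- blank_b: green handle blank like the others, 60 x 16 x 14 mm with two dark dots on top, lying in the bin; origin at the centre of its underside, x along its length, z up
- blank_c: white handle blank like the others, 60 x 16 x 14 mm with two dark dots on top, lying in the bin; origin at the centre of its underside, x along its length, z up
- blank_d: green handle blank like the others, 60 x 16 x 14 mm with two dark dots on top, lying in the bin; origin at the centre of its underside, x along its length, z up
- blank_e: white handle blank like the others, 60 x 16 x 14 mm with two dark dots on top, lying in the bin; origin at the centre of its underside, x along its length, z up
- tape: roll of pale tape lying flat on the bench, outside diameter 90 mm, 25 mm high; origin at the centre of its underside; leave alone
- tin: tin with a red label standing on the bench, diameter 70 mm, 70 mm high; origin at the centre of its underside; leave alone
- scraper: scraper with a yellow handle, 200 mm long, lying on the bench along its x axis, handle to -x; origin on its underside; leave alone

How it is judged:
On the way:
1. the orange blank is in the pot (horizontal distance between blank_orange and pot below 0.056 m and z of blank_orange in the frame of pot between 0 and 0.072 m), for 0.2 s.
At the end, for the whole second after the job is handed in: The orange blank lies inside the pot; the cover is in the pot's mouth, its plug foot at least 6 mm below the rim (8 mm when fully home), within 6 mm of the pot's axis, level within 2 degrees and at rest; the five other blanks are in the bin (all of step 1 and z of cover in the frame of pot_rim below -0.006 m and horizontal distance between cover and pot_rim below 0.006 m and angle between cover's own z axis and vertical below 0.035 rad and linear speed of cover below 0.02 m/s and z of each of blank_a, blank_b, blank_c, blank_d, blank_e in the frame of bin below 0.045 m and x of blank_a in the frame of bin between -0.095 and 0.095 m and y of blank_a in the frame of bin between -0.131 and 0.131 m and x of blank_b in the frame of bin between -0.095 and 0.095 m and y of blank_b in the frame of bin between -0.131 and 0.131 m and x of blank_c in the frame of bin between -0.095 and 0.095 m and y of blank_c in the frame of bin between -0.131 and 0.131 m and x of blank_d in the frame of bin between -0.095 and 0.095 m and y of blank_d in the frame of bin between -0.131 and 0.131 m and x of blank_e in the frame of bin between -0.095 and 0.095 m and y of blank_e in the frame of bin between -0.131 and 0.131 m); the robot touches nothing.
It fails at once if the tape roll is shifted by more than 30 mm or tipped (distance of tape from where it was at the start of the episode above 0.03 m or angle between tape's own z axis and vertical above 0.5 rad).
It fails at once if the tin is shifted by more than 30 mm or tipped (distance of tin from where it was at the start of the episode above 0.03 m or angle between tin's own z axis and vertical above 0.5 rad).
It fails at once if the scraper is shifted by more than 30 mm or tipped (distance of scraper from where it was at the start of the episode above 0.03 m or angle between scraper's own z axis and vertical above 0.5 rad).
It fails at once if a green or white blank is taken out of the bin (height (world z) of any of blank_a, blank_b, blank_c, blank_d, blank_e above 0.09 m).
It also fails if it takes over 58 s, if anything falls off the work surface, if the arm or the gripper's body presses on something with over 40 N, if the wrist force passes 120 N, or if a joint passes its speed limit or range.

### The arm

A 6-joint arm with a two-finger parallel gripper is mounted at the origin on the work surface. World frame = base frame: x ahead of the robot, y to its left, z up, the work surface at z = 0. Lengths are in m, angles in rad, forces in N, time in s.
With the tool pointing down it reaches from about 0.25 to 0.725 m from the base axis. Payload 4 kg.
Tool frame: the origin (TCP) lies at the very end of the fingers, on their centre line; the grasp point (between the pads) lies 19 mm behind it; z points along the fingers, y is the line along which they close (so a half turn about z gives the same grasp; the last joint's range is limited). The gripper opens to 85 mm and grips with 20 to 120 N. Pads are 22 mm wide; open, the fingers measure 114 mm over their backs; the gripper's body (76 mm by 85 mm) begins 54 mm behind the grasp point. The pads swing forward as they close: fully open they stand 13 mm farther back than shut.
Start: joints at [1.256, 0.241, 0.005, 1.335, 0, 1.571], TCP at [0.155, 0.475, 0.231] pointing down, gripper open.
Joint ranges: [-2.72, 2.72], [-1.05, 1.87], [-1.09, 1.28], [-1.99, 2.15], [-1.42, 1.44], [-3.14, 3.14]. Speed limits (rad/s): [2.79, 2.79, 3.14, 3.14, 3.14, 3.14].

### API

Orientations are given as a unit quaternion [x, y, z, w].
In Python, from workcell import * gives the robot as it stands. The module is installed in compiled form; this text tells all that it offers.
- The arm moves only by the tool send_rows, never from a script. Its argument "steps" is text: rows parted by semicolons, each of 7 numbers parted by spaces: the opening, from -1 (shut) to 1 (fully open), then the shift along the world's x, y, z in m, then the turn, a rotation vector about the world's x, y, z in rad. A call has exactly 5 rows; each row shifts and turns the commanded pose from where the row before left it; what a row does not reach is not made up. A row lasts 1/12 s, in which the tool goes at most 41.7 mm and 7.16 degrees, less where a joint would pass 70% of its speed; a pose out of reach is approached as far as the arm can. A call is refused whole if a number of a shift passes 0.0417 or a number of a turn 0.125, either way. A call with a gripper value outside its range is refused whole. The fingers move at their own pace and stop on an object; the grip force is fixed at half the most. Time passes only in rows, so rows that do not move let the fingers close, or fill a call up. It gives the time, the measured TCP pose, the force, the opening and the grip force at its end, in the units of the state.
- get_obs(): the state, without advancing time (a new reading comes with each control period).
- camera(name): name is "scene" or "top" or "wrist"; returns a dict with "frame" (420x560x3 uint8, red, green, blue), "range_z" (420x560 float32, m along the optical axis (not along the pixel's ray), 0 where there is no reading), "camera_matrix" (3x3 intrinsics, pixels), "extrinsics" (4x4, takes a point from world to camera coordinates); the wrist camera has in their place "T_tool_cam" (4x4, takes a point from camera to tool coordinates, whose origin is the TCP and whose axes are the flange's). Camera axes: x right, y down, z forward; pixel columns grow to the right and rows downward; lengths in m; the calibration is good to about 2 mm. A picture is of the moment at which its call begins: read the wrist's pose just before it.
- job_done(): hands the job in; it is judged then, once.
The state is a dict: "clock": time; "joint_pos": joint angles; "joint_vel": joint speeds; "tau": joint torques, N m; "eef_pos": TCP position; "tool_rot": TCP orientation; "ft_force": force on the tool from outside, world axes, zero at the start; "ft_torque": the same for the moment, N m; "grip_width": finger opening in m; "grasp_force": force on a finger pad.
Only numpy, scipy, OpenCV 4.12 (cv2) and the standard library are available. Lean on these libraries where they do the work, as an engineer would, in place of code of your own. Each camera call takes 0.05 s, during which the arm holds its last target. There are 200 camera calls.

## Working session

There is one attempt and no reset: what is moved stays moved. The work goes in short steps, Python scripts to look and compute and a tool call to move; the robot and the scene stay as the last step left them, time stands still between calls to the robot, and variables do not carry over. Pictures are saved under pics/ and viewed, at most 10 in all, crops included, and the job is handed in when it is done.

Besides the shell and the picture viewer there is one more tool, called after "Request:" as name(argument=value, ...) on one line, values as JSON. send_rows: Moves the arm, as the interface text tells. Its arguments: {"type":"object","properties":{"steps":{"type":"string"}},"required":["steps"]}

```bash
mkdir -p pics
cat > h.py <<'E'
from workcell import *
import numpy as np, cv2
def save(n,im): cv2.imwrite(f'pics/{n}.png',im[:,:,::-1])
def cloud(c):
    K=c['camera_matrix'];z=c['range_z'];v,u=np.mgrid[:420,:560]
    P=np.stack([(u-K[0,2])/K[0,0]*z,(v-K[1,2])/K[1,1]*z,z],-1)
    E=np.linalg.inv(c['extrinsics']) 
    W=P@E[:3,:3].T+E[:3,3]; W[z==0]=np.nan
    return W
E
python3 - <<'E'
from h import *
for n in('top','scene'):
    c=camera(n);save(n,c['frame']);np.savez(n,**c)
print({k:np.round(v,3) for k,v in get_obs().items()})
E
```

```text
{'clock': np.float64(0.1), 'joint_pos': array([1.256, 0.241, 0.004, 1.335, 0.   , 1.571]), 'joint_vel': array([ 0.001, -0.001,  0.002, -0.002,  0.   ,  0.001]), 'tau': array([-0.0000e+00, -3.7314e+01,  2.5301e+01,  1.1000e-02, -0.0000e+00,
        0.0000e+00]), 'eef_pos': array([0.155, 0.475, 0.231]), 'tool_rot': array([ 0.157,  0.988, -0.001, -0.   ]), 'ft_force': array([-0.14 , -0.321, -0.372]), 'ft_torque': array([-0.004,  0.04 , -0.012]), 'grasp_force': np.float64(0.0), 'grip_width': np.float64(0.085)}
```

View pics/top.png

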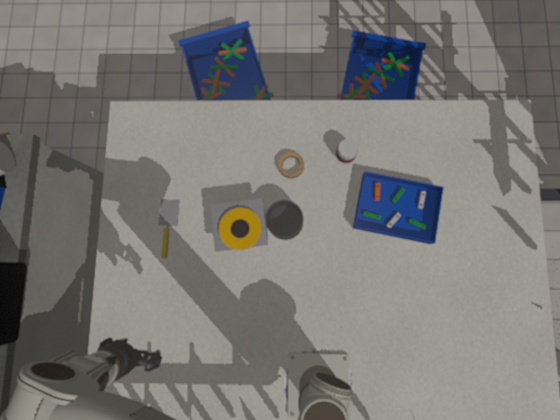

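View pics/scene.png

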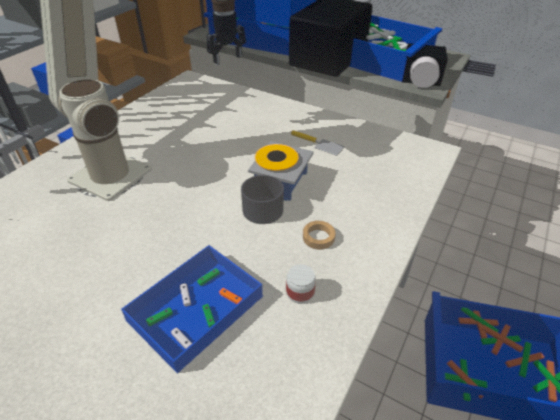

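The top view shows the orange blank at (377,191), the pot at (285,220), the cover at (240,228) on the shelf and the bin round (398,207). The tape is at (290,163), the tin at (347,150) and the scraper at (167,225). The scene view agrees: orange (230,296), cover (277,157), pot (262,200).

Run:
```python
from h import *
def comps(n,hsv_lo,hsv_hi,amin=25):
    c=dict(np.load(n+'.npz'));W=cloud(c);h=cv2.cvtColor(c['frame'],cv2.COLOR_RGB2HSV)
    m=cv2.inRange(h,hsv_lo,hsv_hi);k,l,s,ce=cv2.connectedComponentsWithStats(m)
    for i in range(1,k):
        q=W[l==i];q=q[np.isfinite(q[:,0])]
        if len(q)<amin or abs(np.median(q[:,1]))>.6 or not .1<np.median(q[:,0])<.85:continue
        r=cv2.minAreaRect((q[:,:2]*1000).astype(np.float32))
        print(n,np.round(ce[i]),len(q),'med',np.round(np.median(q,0),3),'z10/90',np.round(np.percentile(q[:,2],[10,90]),3),'rect',np.round(r[0]),np.round(r[1]),round(r[2]))
for n in('top','scene'):
    print('orange');comps(n,(3,150,90),(14,255,255))
    print('green');comps(n,(45,120,60),(85,255,255))
    print('yellow');comps(n,(18,150,120),(32,255,255))
    print('blue');comps(n,(100,150,30),(130,255,255),200)
    c=dict(np.load(n+'.npz'));W=cloud(c).reshape(-1,3)
    # high points: pot rim + shelf
    m=(np.abs(W[:,2]-.085)<.006)&(W[:,0]>.2)&(W[:,0]<.7)&(np.abs(W[:,1])<.5)
    q=W[m];print('shelf/rim',len(q),np.round(q.min(0),3),np.round(q.max(0),3))
    np.save(n+'_rim',q)
    m=(np.abs(W[:,2]-.02)<.012)&(W[:,0]>.25)&(W[:,0]<.75)&(np.abs(W[:,1])<.15)
```

```text
orange
top [377. 191.] 61 med [ 0.621 -0.196  0.017] z10/90 [0.015 0.02 ] rect [ 621. -197.] [11. 55.] 89
green
top [398. 195.] 69 med [ 0.607 -0.268  0.018] z10/90 [0.014 0.021] rect [ 608. -268.] [15. 57.] 51
top [371. 215.] 76 med [ 0.539 -0.178  0.017] z10/90 [0.014 0.02 ] rect [ 539. -179.] [58. 15.] 74
top [417. 223.] 75 med [ 0.513 -0.327  0.017] z10/90 [0.014 0.02 ] rect [ 512. -329.] [62. 14.] 66
yellow
top [240. 228.] 1098 med [0.485 0.249 0.098] z10/90 [0.095 0.101] rect [485. 249.] [129. 130.] 2
blue
top [400. 207.] 3693 med [ 0.569 -0.28   0.005] z10/90 [0.001 0.038] rect [ 564. -261.] [259. 188.] 79
shelf/rim 1252 [0.417 0.053 0.079] [0.584 0.348 0.091]
orange
scene [230. 296.] 117 med [ 0.622 -0.204  0.018] z10/90 [0.013 0.02 ] rect [ 622. -201.] [14. 55.] 87
green
scene [208. 277.] 134 med [ 0.541 -0.184  0.017] z10/90 [0.012 0.02 ] rect [ 540. -181.] [55. 27.] 57
scene [208. 315.] 124 med [ 0.61  -0.271  0.018] z10/90 [0.016 0.02 ] rect [ 609. -270.] [14. 58.] 53
scene [159. 316.] 172 med [ 0.515 -0.331  0.017] z10/90 [0.011 0.019] rect [ 512. -329.] [58. 26.] 54
yellow
scene [304. 136.] 55 med [0.45  0.505 0.016] z10/90 [0.012 0.02 ] rect [447. 504.] [87. 12.] 1
scene [276. 157.] 743 med [0.491 0.24  0.098] z10/90 [0.096 0.1  ] rect [461. 286.] [130. 231.] 33
blue
scene [196. 310.] 5439 med [ 0.574 -0.278  0.005] z10/90 [0.002 0.045] rect [ 567. -265.] [260. 191.] 79
shelf/rim 1027 [0.413 0.047 0.079] [0.585 0.35  0.09 ]
```

Request:
send_rows(steps="0 0.0233 -0.0336 0 0 0 0.063;0 0.0233 -0.0336 0 0 0 0.063;0 0.0233 -0.0336 0 0 0 0.063;0 0.0233 -0.0336 0 0 0 0.063;0 0.0233 -0.0336 0 0 0 0.063")

```text
clock: 0.52
eef_pos: [0.2716, 0.3056, 0.2309]
tool_rot: [-0.002, 1.0, -0.0, -0.0]
ft_force: [1.4, 1.1, 0.4]
grip_width: 0.0433
grasp_force: 0.0
```

Request:
send_rows(steps="0 0.0233 -0.0336 0 0 0 0;0 0.0233 -0.0336 0 0 0 0;0 0.0233 -0.0336 0 0 0 0;0 0.0233 -0.0336 0 0 0 0;0 0.0233 -0.0336 0 0 0 0")

```text
clock: 0.93
eef_pos: [0.3882, 0.1375, 0.2312]
tool_rot: [-0.0, 1.0, 0.0, -0.0]
ft_force: [0.2, 0.2, -0.5]
grip_width: 0.0429
grasp_force: 0.0
```

Request:
send_rows(steps="0 0.0233 -0.0336 0 0 0 0;0 0.0233 -0.0336 0 0 0 0;0 0.0233 -0.0336 0 0 0 0;0 0.0233 -0.0336 0 0 0 0;0 0.0233 -0.0336 0 0 0 0")

```text
clock: 1.35
eef_pos: [0.5047, -0.0306, 0.2309]
tool_rot: [0.0, 1.0, 0.0, -0.0]
ft_force: [0.5, 0.3, -0.4]
grip_width: 0.0424
grasp_force: 0.0
```

```bash
cat >> h.py <<'E'
from scipy.spatial.transform import Rotation as Ro
def wrist():
    o=get_obs();c=camera('wrist')
    T=np.eye(4);T[:3,:3]=Ro.from_quat(o['tool_rot']).as_matrix();T[:3,3]=o['eef_pos']
    c['extrinsics']=np.linalg.inv(T@c['T_tool_cam']);return o,c
E
python3 - <<'E'
from h import *
from scipy.optimize import minimize
o,c=wrist();save('w1',c['frame']);np.savez('w1',**c)
print(o['clock'],o['eef_pos'].round(3),o['tool_rot'].round(3),o['joint_pos'].round(3),o['grip_width']);print(c['T_tool_cam'].round(3))
for n in('top','scene','w1'):
    C=dict(np.load(n+'.npz'));W=cloud(C).reshape(-1,3)
    m=(np.abs(W[:,2]-.085)<.004)&(W[:,0]>.3)&(W[:,0]<.65)&(W[:,1]>0)&(W[:,1]<.4);q=W[m]
    if len(q)<100: print(n,'no rim');continue
    def sd(p,P):
        R=np.array([[np.cos(p[2]),-np.sin(p[2])],[np.sin(p[2]),np.cos(p[2])]]);l=(P-p[:2])@R
        # signed distance to the union of annulus disc r61 and shelf 150 x [0..229]
        d=np.abs(l-[0,.129])-[.075,.1]; box=np.hypot(*np.maximum(d,0).T)+np.minimum(d.max(1),0)
        return np.minimum(box,np.hypot(*l.T)-.061)
    hull=cv2.convexHull((q[:,:2]).astype(np.float32))[:,0]
    g=np.mgrid[.38:.62:.002,0:.4:.002].reshape(2,-1).T
    # outline mask from points plus filled
    f=lambda p: np.sum(np.minimum(np.abs(sd(p,hull)),.006))+ np.mean(np.maximum(sd(p,q[:,:2]),0))*50
    b=min((minimize(f,[x,y,t],method='Nelder-Mead',options=dict(xatol=1e-5,fatol=1e-6)) for x in(.49,.51) for y in(.11,.13) for t in(-.1,.05,.17)),key=lambda r:r.fun)
    print(n,b.x.round(4),b.fun,'zmed',np.median(q[:,2]))
E
```

```text
1.35 [ 0.505 -0.031  0.231] [ 0.  1.  0. -0.] [-0.061  0.253  0.02   1.339  0.    -0.06 ] 0.042433954762668334
[[-0.    -0.95  -0.312  0.08 ]
 [ 1.    -0.     0.001 -0.001]
 [-0.001 -0.312  0.95  -0.143]
 [ 0.     0.     0.     1.   ]]
top [0.5195 0.1128 0.1347] 0.015369123648531506 zmed 0.084146029215866
scene [0.5202 0.1098 0.1392] 0.023016442571144952 zmed 0.0842125132552139
w1 [0.5172 0.1096 0.1305] 0.012285737142044251 zmed 0.08554425154233214
```

View pics/w1.png

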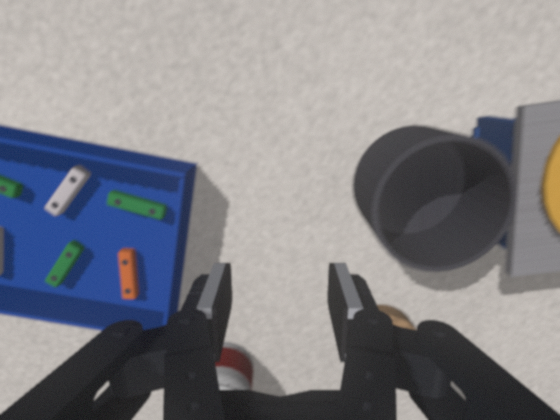

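The wrist view shows orange at (128,274), with the pot at (440,195) and the shelf to its right. I'll measure orange here as the check.

Run:
```python
from h import *
c=dict(np.load('w1.npz'));W=cloud(c);h=cv2.cvtColor(c['frame'],cv2.COLOR_RGB2HSV)
m=cv2.inRange(h,(3,150,90),(14,255,255))>0
m[:, :60]=0;m[:,200:]=0
q=W[m];q=q[np.isfinite(q[:,0])&(q[:,2]>.015)]
print(len(q),q.mean(0).round(4),np.percentile(q[:,2],[5,50,95]).round(4),cv2.minAreaRect((q[:,:2]*1000).astype(np.float32)))
```

```text
454 [ 0.6164 -0.1992  0.0189] [0.0174 0.019  0.0201] ((618.6536254882812, -200.0208282470703), (14.402132987976074, 57.80441665649414), 87.19097900390625)
```

Request:
send_rows(steps="0 0.0229 -0.0337 0 0 0 -0.01;0 0.0229 -0.0337 0 0 0 -0.01;0 0.0229 -0.0337 0 0 0 -0.01;0 0.0229 -0.0337 0 0 0 -0.01;0 0.0227 -0.0337 0 0 0 0")

```text
clock: 1.82
eef_pos: [0.6191, -0.1984, 0.2307]
tool_rot: [0.02, 1.0, 0.0, -0.0]
ft_force: [2.1, 0.1, 1.1]
grip_width: 0.0426
grasp_force: 0.0
```

Request:
send_rows(steps="0 0 0 -0.04 0 0 0;0 0 0 -0.04 0 0 0;0 0 0 -0.04 0 0 0;0 0 0 -0.04 0 0 0;0 0 0 -0.03 0 0 0")

```text
clock: 2.23
eef_pos: [0.6162, -0.1962, 0.0368]
tool_rot: [0.02, 1.0, 0.001, -0.003]
ft_force: [-0.6, 0.2, -1.3]
grip_width: 0.0428
grasp_force: 0.0
```

Request:
send_rows(steps="0 0 0 -0.012 0 0 0;0 0 0 -0.012 0 0 0;0 0 0 -0.008 0 0 0;-1 0 0 0 0 0 0;-1 0 0 0 0 0 0")

```text
clock: 2.65
eef_pos: [0.6198, -0.1974, 0.0108]
tool_rot: [0.02, 1.0, -0.0, 0.001]
ft_force: [-1.0, 0.3, 0.1]
grip_width: 0.0194
grasp_force: 0.2
```

Request:
send_rows(steps="-1 0 0 0 0 0 0;-1 0 0 0 0 0 0;-1 0 0 0 0 0 0;-1 0 0 0 0 0 0;-1 0 0 0 0 0 0")

```text
clock: 3.07
eef_pos: [0.6201, -0.1975, 0.0113]
tool_rot: [0.02, 1.0, -0.0, 0.002]
ft_force: [-0.3, 0.7, 5.7]
grip_width: 0.0141
grasp_force: 60.8
```

Request:
send_rows(steps="-1 0 0 0.01 0 0 0;-1 0 0 0.035 0 0 0;-1 0 0 0.04 0 0 0;-1 0 0 0.04 0 0 0;-1 0 0 0.04 0 0 0")

```text
clock: 3.48
eef_pos: [0.6178, -0.1968, 0.1762]
tool_rot: [0.02, 1.0, 0.0, -0.001]
ft_force: [0.2, 0.4, 0.1]
grip_width: 0.0137
grasp_force: 60.0
```

Run:
```python
from h import *
o,c=wrist();save('w2',c['frame']);print(o['clock'],o['eef_pos'].round(4),o['grip_width'],o['grasp_force'],o['ft_force'].round(2))
```

```text
3.4833 [ 0.6178 -0.1968  0.1762] 0.013689326271340715 59.977630376815796 [0.17 0.39 0.1 ]
```

View pics/w2.png

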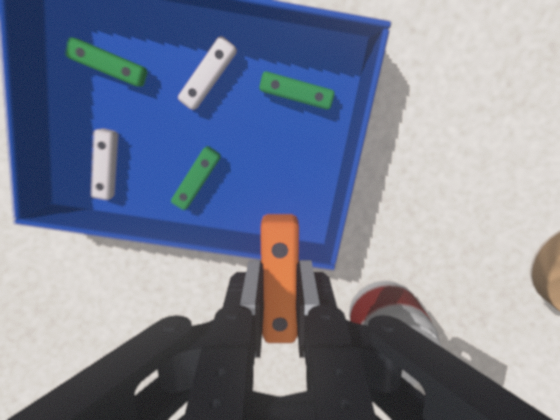

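The picture shows the orange blank square in the fingers at (280,278), and all five other blanks still in the bin.

Request:
send_rows(steps="-1 -0.0101 0.0308 0 0 0 0;-1 -0.0101 0.0308 0 0 0 0;-1 -0.0101 0.0308 0 0 0 0;-1 -0.0101 0.0308 0 0 0 0;-1 -0.0101 0.0308 0 0 0 0")

```text
clock: 3.95
eef_pos: [0.5671, -0.0419, 0.1745]
tool_rot: [0.02, 1.0, 0.0, -0.0]
ft_force: [0.6, 0.1, -0.2]
grip_width: 0.0139
grasp_force: 60.0
```

Request:
send_rows(steps="-1 -0.0101 0.0308 0 0 0 0;-1 -0.0101 0.0308 0 0 0 0;-1 -0.0101 0.0308 0 0 0 0;-1 -0.0101 0.0308 0 0 0 0;-1 -0.0101 0.0308 0 0 0 0")

```text
clock: 4.37
eef_pos: [0.5166, 0.1122, 0.1746]
tool_rot: [0.02, 1.0, 0.0, 0.0]
ft_force: [0.5, 0.0, -0.8]
grip_width: 0.0141
grasp_force: 60.0
```

Request:
send_rows(steps="-1 0 0 0 0 0 0;-1 0 0 0 0 0 0;-1 0 0 0 0 0 0;-1 0 0 0 0 0 0;-1 0 0 0 0 0 0")

```text
clock: 4.78
eef_pos: [0.5179, 0.1098, 0.1743]
tool_rot: [0.021, 1.0, -0.0, 0.0]
ft_force: [0.5, 0.1, -0.7]
grip_width: 0.0139
grasp_force: 60.0
```

Run:
```python
from h import *
o,c=wrist();save('w3',c['frame']);np.savez('w3',**c);print(o['clock'],o['eef_pos'].round(4),o['grip_width'])
```

```text
4.7833 [0.5179 0.1098 0.1743] 0.013912417506565558
```

View pics/w3.png

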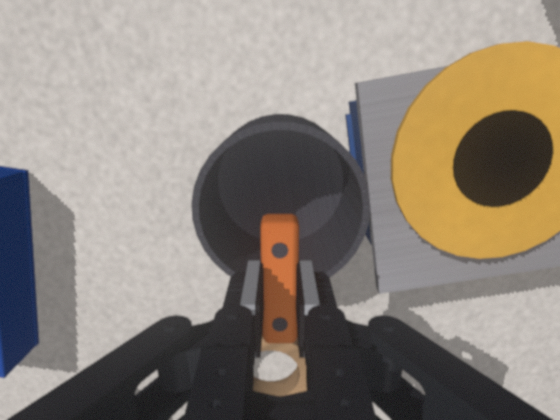

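The orange blank sits over the pot mouth, whose centre is near (282,200). The cover disc, with its black circle at (503,158), stands at the near edge of the shelf. I'll lower and release.

Request:
send_rows(steps="-1 0 0 -0.035 0 0 0;-1 0 0 -0.035 0 0 0;-1 0 0 -0.03 0 0 0;-1 0 0 -0.02 0 0 0;-1 0 0 -0.014 0 0 0")

```text
clock: 5.25
eef_pos: [0.516, 0.1096, 0.0375]
tool_rot: [0.021, 1.0, -0.001, -0.002]
ft_force: [-0.5, 0.2, -1.0]
grip_width: 0.0144
grasp_force: 60.0
```

Request:
send_rows(steps="-1 0 0 0 0 0 0;-1 0 0 0 0 0 0;-0.2 0 0 0 0 0 0;-0.2 0 0 0 0 0 0;-0.2 0 0 0 0 0 0")

```text
clock: 5.67
eef_pos: [0.519, 0.111, 0.0419]
tool_rot: [0.02, 1.0, 0.0, 0.002]
ft_force: [-0.1, 0.2, -0.1]
grip_width: 0.0343
grasp_force: 0.0
```

Request:
send_rows(steps="-0.2 0 0 0.02 0 0 0;-0.2 0 0 0.035 0 0 0;-0.2 0 0 0.04 0 0 0;-0.2 0 0 0.04 0 0 0;-0.2 0 0 0.04 0 0 0")

```text
clock: 6.08
eef_pos: [0.5174, 0.1109, 0.2183]
tool_rot: [0.02, 1.0, 0.0, 0.001]
ft_force: [0.2, 0.2, 0.2]
grip_width: 0.0343
grasp_force: 0.0
```

Request:
send_rows(steps="1 -0.01 0.03 0 0 0 0;1 -0.01 0.03 0 0 0 0;1 -0.01 0.03 0 0 0 0;1 0 0 0.01 0 0 0;1 0 0 0 0 0 0")

```text
clock: 6.5
eef_pos: [0.488, 0.2026, 0.2279]
tool_rot: [0.018, 1.0, 0.001, 0.002]
ft_force: [0.6, 0.1, 0.2]
grip_width: 0.0851
grasp_force: 0.0
```

Run:
```python
from h import *
o,c=wrist();save('w4',c['frame']);np.savez('w4',**c);print(o['clock'],o['eef_pos'].round(4),o['grip_width'])
```

```text
6.5 [0.488  0.2026 0.2279] 0.08510333094780978
```

View pics/w4.png

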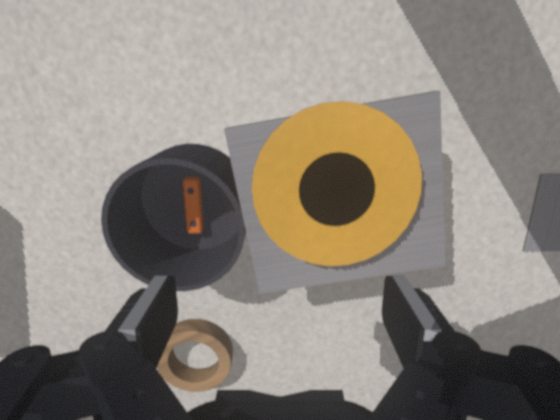

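The blank now lies in the pot at (192,205). The whole shelf is in view, with corners near (225,127), (440,92), (445,267) and (259,292), and the cover is at (337,187). I'll fit the geometry.

```bash
cat >> h.py <<'E'
def plane(c,uv,z):
    uv=np.asarray(uv,float).reshape(-1,2);K=c['camera_matrix'];E=np.linalg.inv(c['extrinsics'])
    r=np.c_[uv,np.ones(len(uv))]@np.linalg.inv(K).T@E[:3,:3].T
    return E[:3,3]+r*((z-E[2,3])/r[:,2])[:,None]
def circ(P):
    A=np.c_[2*P,np.ones(len(P))];s=np.linalg.lstsq(A,(P**2).sum(1),rcond=None)[0];return s[0],s[1],np.sqrt(s[2]+s[0]**2+s[1]**2)
def cover(c,z=.099):
    h=cv2.cvtColor(c['frame'],cv2.COLOR_RGB2HSV);m=cv2.inRange(h,(15,150,90),(32,255,255))
    C=max(cv2.findContours(m,cv2.RETR_EXTERNAL,cv2.CHAIN_APPROX_NONE)[0],key=cv2.contourArea)
    C=cv2.convexHull(C)
    return circ(plane(c,C,z)[:,:2])
E
python3 - <<'E'
from h import *
for n in('w4','w3'):
    c=dict(np.load(n+'.npz'))
    W=cloud(c);h=cv2.cvtColor(c['frame'],cv2.COLOR_RGB2HSV)
    m=cv2.inRange(h,(15,150,90),(32,255,255))>0
    print(n,'cover z',np.nanmedian(W[m][:,2]),'circ',np.round(cover(c),4))
    W=W.reshape(-1,3)
    s=W[(np.abs(W[:,2]-.085)<.004)&(W[:,1]>.05)&(W[:,1]<.4)&(W[:,0]<.64)];print('shelf/rim z',np.median(s[:,2]))
    if n=='w4':
        C=plane(c,[(225,127),(440,92),(445,267),(259,292)],.085)[:,:2];print(C.round(4),'lens',np.hypot(*(C-np.roll(C,-1,0)).T).round(4),'mid',C.mean(0))
    # rim: annulus points, fit centre with outer radius
    from scipy.optimize import least_squares
    r=s[(np.hypot(s[:,0]-.518,s[:,1]-.1105)<.0625)&(s[:,1]<.145)][:,:2]
    f=lambda p:np.hypot(r[:,0]-p[0],r[:,1]-p[1])-.0585
    q=least_squares(f,[.518,.11],loss='soft_l1',f_scale=.002);print('pot',q.x.round(4),len(r))
E
```

```text
w4 cover z 0.09946828084679749 circ [0.4838 0.2472 0.0654]
shelf/rim z 0.08542252313908816
[[0.4338 0.1617]
 [0.4138 0.3273]
 [0.5631 0.3474]
 [0.5822 0.1802]] lens [0.1668 0.1506 0.1682 0.1495] mid [0.49822556 0.25411886]
pot [0.5169 0.1108] 1961
w3 cover z 0.09956355087970037 circ [0.4837 0.2465 0.0659]
shelf/rim z 0.08545364316412088
pot [0.5171 0.1103] 2289
```

Request:
send_rows(steps="1 -0.0023 0.0122 0 0 0 -0.124;1 -0.0023 0.0122 0 0 0 -0.124;1 -0.0023 0.0122 0 0 0 -0.124;1 -0.0023 0.0122 0 0 0 -0.124;1 -0.0023 0.0122 0 0 0 -0.124")

```text
clock: 6.97
eef_pos: [0.4767, 0.261, 0.2253]
tool_rot: [0.328, 0.945, -0.0, 0.0]
ft_force: [-0.4, -0.1, -0.3]
grip_width: 0.0855
grasp_force: 0.0
```

Request:
send_rows(steps="1 -0.0023 0.0122 0 0 0 -0.124;1 -0.0023 0.0122 0 0 0 -0.124;1 -0.0023 0.0122 0 0 0 -0.124;1 -0.0023 0.0122 0 0 0 -0.124;1 -0.0023 0.0122 0 0 0 -0.124")

```text
clock: 7.38
eef_pos: [0.4654, 0.3221, 0.2253]
tool_rot: [0.6, 0.8, -0.0, 0.0]
ft_force: [0.9, 0.9, 1.0]
grip_width: 0.0855
grasp_force: 0.0
```

Request:
send_rows(steps="1 0 0 -0.03 0 0 -0.052;1 0 0 -0.03 0 0 0;1 0 0 -0.03 0 0 0;1 0 0 -0.02 0 0 0;1 0 0 0 0 0 0")

```text
clock: 7.8
eef_pos: [0.4623, 0.3195, 0.1103]
tool_rot: [0.619, 0.786, -0.005, -0.001]
ft_force: [-1.0, -0.2, 0.3]
grip_width: 0.0856
grasp_force: 0.0
```

Run:
```python
from h import *
o,c=wrist();save('w5',c['frame']);np.savez('w5',**c);print(o['clock'],o['eef_pos'].round(4),o['tool_rot'].round(4),o['joint_pos'].round(2),o['ft_force'].round(1));print('cover',np.round(cover(c),4))
Rt=Ro.from_quat(o['tool_rot']).as_matrix();print(Rt.round(3))
```

```text
7.8 [0.4623 0.3195 0.1103] [ 0.6185  0.7857 -0.0047 -0.0012] [ 0.6   0.45 -0.02  1.11 -0.    1.94] [-1.  -0.2  0.3]
cover [0.4796 0.2552 0.0602]
[[-0.235  0.972 -0.008]
 [ 0.972  0.235 -0.006]
 [-0.004 -0.009 -1.   ]]
```

View pics/w5.png

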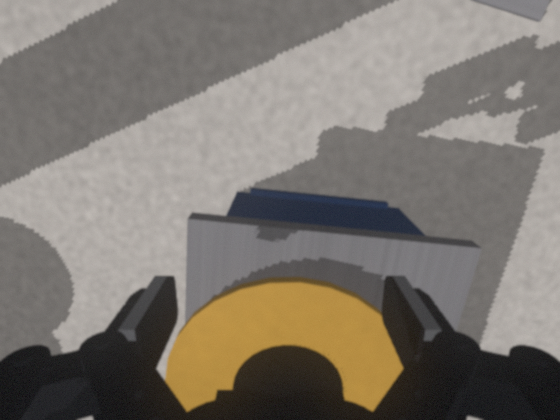

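The cover is centred between the open fingers (cover axis u≈288, fingers at u≈165 and 395). The depth map will give the fingertip height before I go down.

Run:
```python
from h import *
c=dict(np.load('w5.npz'));o=get_obs();W=cloud(c);R=Ro.from_quat(o['tool_rot']).as_matrix()
for s in(np.s_[275:345,130:178],np.s_[275:345,384:430]):
    P=(W[s].reshape(-1,3)-o['eef_pos'])@R;P=P[np.isfinite(P[:,0])]
    P=P[(P[:,2]<-.001)&(P[:,2]>-.08)];
    print(len(P),'tool-z max',np.percentile(P[:,2],[90,97,100]).round(4),'x',np.percentile(P[:,0],[2,98]).round(4),'y',np.percentile(P[:,1],[2,98]).round(4))
print(get_obs()['eef_pos'].round(4))
```

```text
2811 tool-z max [-0.0172 -0.0136 -0.0106] x [-0.0108  0.01  ] y [-0.0555 -0.0439]
2761 tool-z max [-0.0175 -0.0143 -0.0104] x [-0.0106  0.01  ] y [0.0408 0.0524]
[0.4636 0.3205 0.113 ]
```

Request:
send_rows(steps="1 0 0 0 0 0 0;1 0 0 0 0 0 0;1 0 0 -0.008 0 0 0;1 0 0 0 0 0 0;1 0 0 0 0 0 0")

```text
clock: 8.27
eef_pos: [0.4647, 0.3229, 0.1076]
tool_rot: [0.618, 0.786, 0.0, 0.0]
ft_force: [-0.2, -0.3, -0.1]
grip_width: 0.0852
grasp_force: 0.0
```

Request:
send_rows(steps="1 0 0 -0.01 0 0 0;1 0 0 -0.01 0 0 0;1 0 0 -0.007 0 0 0;1 0 0 -0.004 0 0 0;1 0 0 0 0 0 0")

```text
clock: 8.68
eef_pos: [0.4635, 0.3222, 0.0744]
tool_rot: [0.618, 0.786, -0.002, -0.001]
ft_force: [0.1, -0.9, -0.2]
grip_width: 0.085
grasp_force: 0.0
```

Request:
send_rows(steps="1 0.0009 -0.0039 0 0 0 0;1 0.0009 -0.0039 0 0 0 0;1 0.0009 -0.0039 0 0 0 0;1 0.0009 -0.0039 0 0 0 0;1 0.0012 -0.0039 0 0 0 0")

```text
clock: 9.1
eef_pos: [0.4697, 0.3036, 0.0768]
tool_rot: [0.618, 0.786, 0.001, -0.0]
ft_force: [-0.6, 1.4, 0.0]
grip_width: 0.085
grasp_force: 1.0
```

Request:
send_rows(steps="1 0.0009 -0.0039 0 0 0 0;1 0.0009 -0.0039 0 0 0 0;1 0.0009 -0.0039 0 0 0 0;1 0.0009 -0.0039 0 0 0 0;1 0.0012 -0.0039 0 0 0 0")

```text
clock: 9.52
eef_pos: [0.4743, 0.2839, 0.0766]
tool_rot: [0.618, 0.786, 0.0, -0.0]
ft_force: [-1.7, 3.0, 1.3]
grip_width: 0.0854
grasp_force: 1.5
```

Run:
```python
from h import *
c=camera('top');np.savez('t2',**c);print(np.round(cover(c),4),np.round(cover(dict(np.load('top.npz'))),4),get_obs()['eef_pos'].round(4))
```

```text
[0.4905 0.2236 0.0651] [0.4852 0.2483 0.0653] [0.4746 0.2831 0.0765]
```

Request:
send_rows(steps="1 0.0015 -0.006 0 0 0 0;1 0.0015 -0.006 0 0 0 0;1 0.0015 -0.006 0 0 0 0;1 0.0015 -0.006 0 0 0 0;1 0.0015 -0.006 0 0 0 0")

```text
clock: 9.98
eef_pos: [0.4819, 0.2534, 0.0765]
tool_rot: [0.618, 0.786, 0.0, -0.0]
ft_force: [0.1, 4.4, 2.5]
grip_width: 0.0855
grasp_force: 1.8
```

Request:
send_rows(steps="1 0.0015 -0.006 0 0 0 0;1 0.0015 -0.006 0 0 0 0;1 0.0015 -0.006 0 0 0 0;1 0.0015 -0.006 0 0 0 0;1 0.0015 -0.006 0 0 0 0")

```text
clock: 10.4
eef_pos: [0.4894, 0.2234, 0.0764]
tool_rot: [0.618, 0.786, 0.0, -0.0]
ft_force: [-0.6, 4.6, 1.9]
grip_width: 0.0857
grasp_force: 2.1
```

Request:
send_rows(steps="1 0.001 -0.004 0 0 0 0;1 0.001 -0.004 0 0 0 0;1 0.001 -0.004 0 0 0 0;1 0.001 -0.004 0 0 0 0;1 0.001 -0.004 0 0 0 0")

```text
clock: 10.82
eef_pos: [0.4943, 0.2037, 0.0763]
tool_rot: [0.618, 0.786, 0.0, -0.0]
ft_force: [-0.6, 4.8, 3.1]
grip_width: 0.0854
grasp_force: 2.2
```

Run:
```python
from h import *
c=camera('top');np.savez('t3',**c);print(np.round(cover(c),4),get_obs()['eef_pos'].round(4),get_obs()['ft_force'].round(1))
```

```text
[0.5126 0.1394 0.063 ] [0.4945 0.2029 0.0763] [-0.1  2.8  3. ]
```

Request:
send_rows(steps="1 0.0007 -0.0028 0 0 0 0;1 0.0007 -0.0028 0 0 0 0;1 0.0007 -0.0028 0 0 0 0;1 0.0007 -0.0028 0 0 0 0;1 0.0007 -0.0028 0 0 0 0")

```text
clock: 11.28
eef_pos: [0.4977, 0.1898, 0.0763]
tool_rot: [0.618, 0.786, -0.0, -0.0]
ft_force: [-1.3, 3.4, 2.5]
grip_width: 0.0855
grasp_force: 2.4
```

Request:
send_rows(steps="1 0.0007 -0.0026 0 0 0 0;1 0.0007 -0.0026 0 0 0 0;1 0.0007 -0.0026 0 0 0 0;1 0.0007 -0.0026 0 0 0 0;1 0.0007 -0.0026 0 0 0 0")

```text
clock: 11.7
eef_pos: [0.5009, 0.1756, 0.0757]
tool_rot: [0.618, 0.786, -0.001, 0.0]
ft_force: [-0.2, 0.6, -1.4]
grip_width: 0.0853
grasp_force: 0.8
```

```bash
cat >> h.py <<'E'
def tilt(c):
    W=cloud(c);h=cv2.cvtColor(c['frame'],cv2.COLOR_RGB2HSV);m=cv2.inRange(h,(15,150,90),(32,255,255))
    m=cv2.erode(m,np.ones((3,3)));q=W[m>0];q=q[(abs(q[:,1])<.4)&(q[:,2]>.06)&(q[:,2]<.13)]
    A=np.c_[q[:,:2]-[.517,.1106],np.ones(len(q))];s=np.linalg.lstsq(A,q[:,2],rcond=None)[0]
    print('z at pot',s[2].round(4),'slopes',s[:2].round(4),len(q))
E
python3 - <<'E'
from h import *
for n in('top','scene'):
    c=camera(n);print(n,np.round(cover(c),4) if n=='top' else '');tilt(c)
print(get_obs()['eef_pos'].round(4),get_obs()['ft_force'].round(1))
o,c=wrist();save('w6',c['frame'])
E
```

```text
top [0.5168 0.1127 0.0619]
z at pot 0.0939 slopes [-0.01    0.0687] 546
scene 
z at pot 0.0922 slopes [-0.0066  0.0328] 767
[0.5008 0.1751 0.0755] [ 0.4 -0.5 -0.4]
```

View pics/w6.png

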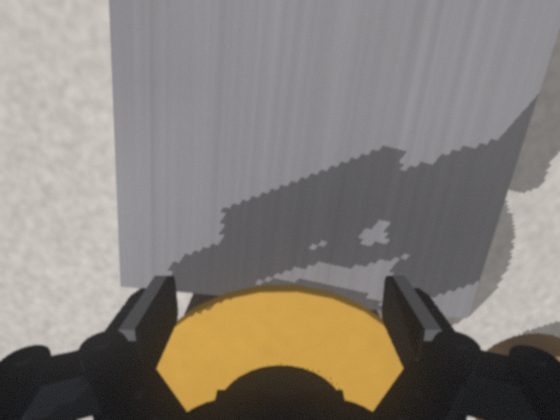

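The cover is over the mouth, centred between the fingers, with its rear still a little high. I'll push the last few millimetres slowly, then pull back and look.

Request:
send_rows(steps="1 0.0002 -0.0009 0 0 0 0;1 0.0002 -0.0009 0 0 0 0;1 0.0002 -0.0009 0 0 0 0;1 0.0002 -0.0009 0 0 0 0;1 0 0 0 0 0 0")

```text
clock: 12.27
eef_pos: [0.5021, 0.1731, 0.0763]
tool_rot: [0.618, 0.786, -0.0, 0.0]
ft_force: [0.3, 0.0, -0.4]
grip_width: 0.0857
grasp_force: 0.0
```

Run:
```python
from h import *
for n in('top','scene'):
    c=camera(n);print(n,np.round(cover(c,.091),4) if n=='top' else '');tilt(c)
print(get_obs()['eef_pos'].round(4),get_obs()['ft_force'].round(1))
```

```text
top [0.518  0.1084 0.0605]
z at pot 0.0896 slopes [ 0.0061 -0.0038] 525
scene 
z at pot 0.0902 slopes [ 0.0035 -0.0058] 724
[0.502  0.1733 0.0763] [-0.7  0.7 -0.1]
```

The cover has dropped: its top reads 0.090 against 0.091 expected, and it is level. Retreating, then a clear check.

Request:
send_rows(steps="1 -0.002 0.008 0 0 0 0;1 -0.003 0.012 0 0 0 0;1 -0.003 0.012 0.005 0 0 0;1 -0.003 0.012 0.03 0 0 0;1 0 0.01 0.035 0 0 0")

```text
clock: 12.78
eef_pos: [0.4878, 0.2284, 0.1447]
tool_rot: [0.617, 0.787, -0.003, -0.002]
ft_force: [0.9, 0.4, 0.7]
grip_width: 0.0854
grasp_force: 0.0
```

Request:
send_rows(steps="1 -0.015 0.03 0.02 0 0 0;1 -0.015 0.03 0.02 0 0 0;1 -0.015 0.03 0 0 0 0;1 -0.015 0.03 0 0 0 0;1 0 0 0 0 0 0")

```text
clock: 13.2
eef_pos: [0.4279, 0.3537, 0.1874]
tool_rot: [0.615, 0.789, 0.002, -0.001]
ft_force: [0.5, -1.0, -0.3]
grip_width: 0.0852
grasp_force: 0.0
```

Request:
send_rows(steps="1 0 0 0 0 0 0;1 0 0 0 0 0 0;1 0 0 0 0 0 0;1 0 0 0 0 0 0;1 0 0 0 0 0 0")

```text
clock: 13.62
eef_pos: [0.4314, 0.3464, 0.1862]
tool_rot: [0.618, 0.786, -0.0, -0.0]
ft_force: [-1.0, 1.1, -0.1]
grip_width: 0.0854
grasp_force: 0.0
```

Run:
```python
from h import *
for n in('top','scene'):
    c=camera(n);print(n,np.round(cover(c,.091),4));tilt(c);save('end_'+n,c['frame'])
print(get_obs()['eef_pos'].round(4),get_obs()['ft_force'].round(1))
```

```text
top [0.5171 0.1146 0.0645]
z at pot 0.09 slopes [ 0.0004 -0.0009] 816
scene [0.5203 0.1097 0.0669]
z at pot 0.0903 slopes [ 0.0012 -0.0017] 714
[0.4315 0.3466 0.1863] [-0.4 -0.  -0.4]
```

View pics/end_scene.png

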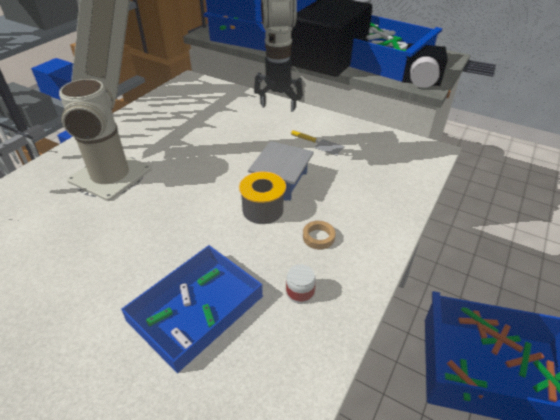

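The cover lies level and seated on the pot at (262,187). The five other blanks are in the bin, the tape, tin and scraper have not moved, and the arm is clear. Handing in.

```bash
python3 -c "
from workcell import *
print(job_done())"
```

```text
the job is handed in; nothing more can be done
None
```

I put the orange blank in the pot and seated the cover level on the rim; the other five blanks, the tape, tin and scraper look undisturbed, and the job is handed in (no verdict was returned).

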